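# Count three brass contact balls on the tilting pocket board

### The job

On the bench, one of the two small rocking counting boards (the one with the orange knob) holds four brass contact balls in its blue channel. Lift its orange knob so that the board tips over and the balls roll down and fill the three pockets at the far end, then lower the knob again so that the one ball left over rolls back into the channel while the three stay in their pockets; leave the board down, let go, and leave the empty board with the blue knob as it is.

Things in the scene. Friction and masses are not known exactly. Their poses are not given: they have to be found in the camera images.
- board (a joint): Tilt (rad) of the loaded counting board (orange knob), a rocking tray 202 x 87 mm on a grey pedestal. 0 = as found (up to 0.03), knob end low, floor sloping 0.20 down to the knob; grows as the knob is lifted; 0.20 = level; 0.55 = far stop, sloping 0.35 away from the knob. Balls leave the channel by 0.45. The hinge is stiff (0.2 N m, 2 to 5 N at the knob) and stays roughly where left.
- board_hinge (a point): Middle of the loaded board's hinge axis, 75 mm above the table, level with the running floor. Axes turn with the board: x along the tray away from the knob, y along the hinge, z up out of the tray; pitch = joint - 0.20, yaw = the pedestal's. Three lanes 23 mm wide at y = -27, 0, 27 mm; blue channel x = -105 to -50; black pockets x = 63 to 87, 8 mm deep, one ball each; walls up to 27 mm high.
- board_knob (a point): Centre of the loaded board's orange ball knob, 30 mm across, on a 10 mm stem standing up from the tray's low end: at x = -125, y = 0, z = 60 mm in the axes of board_hinge. Pinch it from above, best across the lanes; it can turn between the fingers as the board tips. The pedestal is 200 x 125 mm, its cheeks at y = +-52 mm reach 90 mm above the table.
- ball1: Brass ball, 20 mm in diameter, 35 g (origin at its centre); found in the channel of the board with the orange knob, in the side lane at y = -27 mm. The channel floor falls 6 mm towards the knob.
- ball2: Like ball1, found in the middle lane, against the end wall.
- ball3: Like ball1, found in the other side lane (y = 27 mm).
- ball4: Like ball1, found in the middle lane behind ball2: the two share a lane, so one of them is left over.
- spare (a joint): Tilt (rad) of the other counting board, the same but empty and with a blue knob; 0 as found. Leave it alone. The boards stand side by side at least 260 mm apart, either one on the left. Also bystanders: a yellow hand-held meter, a blue parts bin 60 mm high, and a red screwdriver lying between the boards and the robot.

How it is judged:
On the way:
1. the board is tipped over, away from the knob (joint above 0.30), with a ball in each of the three pockets (value of joint board above 0.3 rad and x of ball1 in the frame of board_hinge between 0.065 and 0.09 m and z of ball1 in the frame of board_hinge between -0.01 and 0.006 m and x of ball3 in the frame of board_hinge between 0.065 and 0.09 m and z of ball3 in the frame of board_hinge between -0.01 and 0.006 m and ((x of ball2 in the frame of board_hinge between 0.065 and 0.09 m and z of ball2 in the frame of board_hinge between -0.01 and 0.006 m) or (x of ball4 in the frame of board_hinge between 0.065 and 0.09 m and z of ball4 in the frame of board_hinge between -0.01 and 0.006 m))), for 0.2 s.
At the end, for the whole second after the job is handed in: Each of the three pockets holds a ball (sunk into it by at least 4 mm of its 8 mm depth), the fourth ball lies in the channel at the knob end, all balls at rest, and the board is back down with its knob end low (joint below 0.12 rad) (x of ball1 in the frame of board_hinge between 0.065 and 0.09 m and z of ball1 in the frame of board_hinge between -0.01 and 0.006 m and x of ball3 in the frame of board_hinge between 0.065 and 0.09 m and z of ball3 in the frame of board_hinge between -0.01 and 0.006 m and ((x of ball2 in the frame of board_hinge between 0.065 and 0.09 m and z of ball2 in the frame of board_hinge between -0.01 and 0.006 m and x of ball4 in the frame of board_hinge between -0.108 and -0.05 m and z of ball4 in the frame of board_hinge between -0.01 and 0.015 m) or (x of ball4 in the frame of board_hinge between 0.065 and 0.09 m and z of ball4 in the frame of board_hinge between -0.01 and 0.006 m and x of ball2 in the frame of board_hinge between -0.108 and -0.05 m and z of ball2 in the frame of board_hinge between -0.01 and 0.015 m)) and value of joint board below 0.12 rad and linear speed of each of ball1, ball2, ball3, ball4 below 0.03 m/s); the robot touches nothing.
It fails at once if the empty board with the blue knob is tipped (more than 0.10 rad) (value of joint spare above 0.1 rad).
It also fails if it takes over 43 s, if anything falls off the work surface, if the arm or the gripper's body presses on something with over 40 N, if the wrist force passes 120 N, or if a joint passes its speed limit or range.

### The arm

A 6-joint arm with a two-finger parallel gripper is mounted at the origin on the work surface. World frame = base frame: x ahead of the robot, y to its left, z up, the work surface at z = 0. Lengths are in m, angles in rad, forces in N, time in s.
With the tool pointing down it reaches from about 0.35 to 0.975 m from the base axis. Payload 4.9 kg.
Tool frame: the origin (TCP) lies at the very end of the fingers, on their centre line; the grasp point (between the pads) lies 19 mm behind it; z points along the fingers, x is the direction in which the jaws open and shut, and the axes are right-handed (so a half turn about z gives the same grasp; the last joint's range is limited). The gripper opens to 85 mm and grips with 20 to 120 N. Pads are 22 mm wide; open, the fingers measure 114 mm over their backs; the gripper's body (76 mm by 85 mm) begins 54 mm behind the grasp point. The pads swing forward as they close: fully open they stand 13 mm farther back than shut.
Start: joints at [-1.432, 0.053, 1.613, -0, 1.476, -0.119], TCP at [0.159, -0.604, 0.231] pointing down, gripper open.
Joint ranges: [-3.01, 3.01], [-1.01, 2.22], [0.06, 2.58], [-1.02, 4.17], [0.09, 2.62], [-3.14, 3.14]. Speed limits (rad/s): [2.57, 2.57, 3.14, 3.14, 3.14, 3.14].

### API

Orientations are given as a rotation vector (axis times angle).
In Python, from station import monitor, imaging, ticket gives the robot as it stands.
- The arm moves only by the tool step_arm, never from a script. Its argument "targets" is one flat list of numbers, 4 for each row, row after row: the shift along the tool's x, y, z in m, then the turn about the tool's z in rad. In form: [tx, ty, tz, roll, tx, ty, tz, roll, ...]. A call has 1 to 12 rows; each row is the pose to reach, as a shift and turn from the pose measured when the call began, along the tool's axes at that moment; what a row does not reach only later rows make up. A row lasts 1/12 s, in which the tool goes at most 41.7 mm and 7.16 degrees, less where a joint would pass 70% of its speed; a pose out of reach is approached as far as the arm can. A call with a gripper value outside its range is refused whole. "grip" is the finger opening in m, from 0 to 0.0854, set as the call begins (left out, the last holds). The fingers move at their own pace and stop on an object; "force" is the grip in N (left out, the last holds). Time passes only in rows, so rows that repeat a pose let the fingers close. It gives the time, the measured TCP pose, the force and the opening at its end, in the units of the state.
- monitor.get_obs(): the state, without advancing time (a new reading comes with each control period).
- imaging.get_image(name): name is "scene" or "side" or "wrist"; returns a dict with "color" (384x512x3 uint8, red, green, blue), "depth" (384x512 float32, m along the optical axis (not along the pixel's ray), 0 where there is no reading), "fov_y" (degrees; the focal length in pixels is half the picture's height over the tangent of half this angle, whatever the lens; pixels are square), "cx", "cy" (the principal point, pixels), "k1" (the pictures are not rectified: a ray, as slopes to the right and down, at radius r is drawn at 1 + k1 r^2 times it, then the intrinsics apply), "R" (3x3) and "t" (3): a world point X has camera coordinates R X + t. Camera axes: x right, y down, z forward; pixel columns grow to the right and rows downward; lengths in m; the calibration is good to about 2 mm. A picture is of the moment at which its call begins.
- ticket.finish_job(): hands the job in, once; it reports no verdict.
Trained networks look in a picture, given as the dict that the camera call returned (one of the last four; its "shot" number tells which), for a name from the list of things; names that differ only in an ending like _2 or _b are one class to them, and where a whole thing is asked for, a point or a joint stands for the part that bears it (a point fixed in the world has none). Each returns a list of dicts, best first, with "score" (0 to 1); they miss things now and then, are a little off and sometimes report something else, mostly with a low value. They report only what shows in the picture. A call takes as long as a camera call.
- imaging.search_frame(name, picture): "uv" ([column, row] in pixels, amid what is visible of it).
- imaging.mark_of(name, picture): "uv" ([column, row] in pixels: a listed point, or the origin of a listed thing).
The state is a dict: "t": time; "q": joint angles; "dq": joint speeds; "effort": joint torques, N m; "tool_pos": TCP position; "tool_rot": TCP orientation; "contact_force": force on the tool from outside, world axes, zero at the start; "wrist_torque": the same for the moment, N m; "opening": finger opening in m.
Only numpy, scipy, OpenCV 4.12 (cv2) and the standard library are available. Lean on these libraries where they do the work, as an engineer would, in place of code of your own. Each camera call takes 0.05 s, during which the arm holds its last target.

## Working session

There is one attempt and no reset: what is moved stays moved. The work goes in short steps, Python scripts to look and compute and a tool call to move; the robot and the scene stay as the last step left them, time stands still between calls to the robot, and variables do not carry over. Pictures are saved under pics/ and viewed, and the job is handed in when it is done.

Besides the shell and the picture viewer there is one more tool, called after "Emit:" as name(argument=value, ...), one argument or row to a line, values as JSON. step_arm: Moves the arm, as the interface text tells. Its arguments: {"type":"object","properties":{"targets":{"type":"array","items":{"type":"number"}},"grip":{"type":"number"},"force":{"type":"number"}},"required":["targets"]}

```bash
mkdir -p pics; cat > h.py <<'E'
import numpy as np,cv2
from station import monitor,imaging,ticket
def K(p):
    f=p["color"].shape[0]/2/np.tan(np.radians(p["fov_y"])/2)
    return f
def ray(p,uv):
    f=K(p);d=np.array([(uv[0]-p["cx"])/f,(uv[1]-p["cy"])/f]);s=d.copy()
    for _ in range(20): s=d/(1+p["k1"]*(s@s))
    R=np.array(p["R"]);t=np.array(p["t"])
    return -R.T@t, R.T@np.array([s[0],s[1],1.0])
def proj(p,X):
    c=np.array(p["R"])@X+np.array(p["t"]);s=c[:2]/c[2];s=s*(1+p["k1"]*(s@s));return s*K(p)+[p["cx"],p["cy"]]
def at_depth(p,uv):
    o,d=ray(p,uv);z=p["depth"][int(round(uv[1])),int(round(uv[0]))];return o+d*z
def at_z(p,uv,z):
    o,d=ray(p,uv);return o+d*(z-o[2])/d[2]
def tri(p1,u1,p2,u2):
    o1,d1=ray(p1,u1);o2,d2=ray(p2,u2)
    A=np.array([d1,-d2]).T;s=np.linalg.lstsq(A,o2-o1,rcond=None)[0]
    a=o1+d1*s[0];b=o2+d2*s[1];return (a+b)/2,np.linalg.norm(a-b)
def save(p,n): cv2.imwrite(f"pics/{n}.png",p["color"][:,:,::-1])
E
python3 - <<'E'
from h import *
np.set_printoptions(precision=4,suppress=True)
o=monitor.get_obs();print(o)
P={}
for c in("scene","side"):
    p=imaging.get_image(c);P[c]=p;save(p,c+"0")
    print(c,p["fov_y"],p["cx"],p["cy"],p["k1"],-np.array(p["R"]).T@p["t"])
    for n in("board_knob","board_hinge","ball1","ball2","spare"):
        for r in imaging.mark_of(n,p)[:4]: print(n,r,at_depth(p,r["uv"]) if 0<=r["uv"][0]<511 and 0<=r["uv"][1]<383 else None)
E
```

```text
{'t': 0.0, 'q': array([-1.432 ,  0.0534,  1.6143, -0.    ,  1.476 , -0.119 ]), 'dq': array([ 0.0009,  0.0016,  0.0004,  0.0002,  0.002 , -0.002 ]), 'effort': array([ -0.0008, -39.3681, -37.0178,  -0.0001,   0.0071,  -0.    ]), 'tool_pos': array([ 0.1593, -0.6037,  0.2301]), 'tool_rot': array([-2.4875,  1.9166,  0.0023]), 'contact_force': array([-0.2314, -0.6334,  0.0866]), 'wrist_torque': array([0.044 , 0.0542, 0.0236]), 'opening': 0.08501380345981491}
scene 51.468818453059114 250.35181897200135 187.25345351783648 -0.06132029796012706 [ 1.0474 -0.1203  0.8531]
board_knob {'uv': [339.7, 149.2], 'score': 0.96} [0.5118 0.207  0.1187]
board_hinge {'uv': [357.0, 201.4], 'score': 0.68} [0.6336 0.2158 0.0743]
board_hinge {'uv': [341.8, 145.7], 'score': 0.25} [0.5079 0.2122 0.1257]
ball1 {'uv': [351.8, 173.2], 'score': 0.63} [0.5494 0.2358 0.0643]
ball1 {'uv': [340.3, 169.0], 'score': 0.57} [0.5308 0.2128 0.0631]
ball1 {'uv': [331.7, 174.6], 'score': 0.41} [0.5471 0.184  0.0701]
ball1 {'uv': [345.2, 178.1], 'score': 0.36} [0.5644 0.212  0.0715]
ball2 {'uv': [351.8, 173.2], 'score': 0.63} [0.5494 0.2358 0.0643]
ball2 {'uv': [340.3, 169.0], 'score': 0.57} [0.5308 0.2128 0.0631]
ball2 {'uv': [331.7, 174.6], 'score': 0.41} [0.5471 0.184  0.0701]
ball2 {'uv': [345.2, 178.1], 'score': 0.36} [0.5644 0.212  0.0715]Traceback (most recent call last):
  File "<stdin>", line 9, in <module>
ValueError: it knows: ball, board_hinge, board_knob
```

View pics/scene0.png

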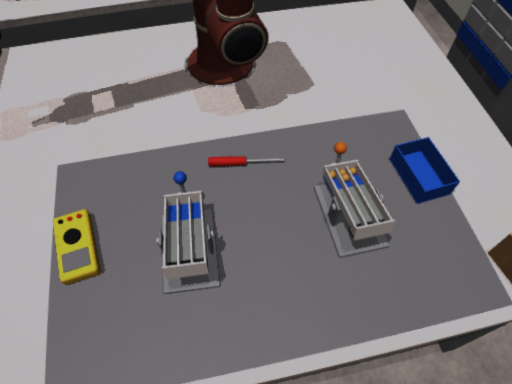

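```bash
python3 - <<'E'
from h import *
np.set_printoptions(precision=4,suppress=True)
P={}
for c in("scene","side"):
    p=imaging.get_image(c);P[c]=p;save(p,c+"1")
    print(c,-np.array(p["R"]).T@p["t"])
    for n in("board_knob","board_hinge"):
        for r in imaging.mark_of(n,p)[:2]: print(n,r,at_depth(p,r["uv"]))
    hsv=cv2.cvtColor(p["color"],cv2.COLOR_RGB2HSV)
    m=cv2.inRange(hsv,(5,160,120),(18,255,255))
    n,l,s,ct=cv2.connectedComponentsWithStats(m)
    for i in range(1,n):
        if s[i,4]>30: print("orange",s[i],ct[i],at_depth(p,ct[i]))
E
```

```text
scene [ 1.0474 -0.1203  0.8531]
board_knob {'uv': [341.1, 145.3], 'score': 0.98} [0.5044 0.2122 0.123 ]
board_hinge {'uv': [357.8, 202.1], 'score': 0.58} [0.634  0.2185 0.0708]
orange [335 142  11  10  90] [340.1    146.4889] [0.5067 0.2091 0.1221]
orange [341 170   8  10  31] [344.8065 175.0323] [0.5578 0.2126 0.0749]
side [0.191  0.3793 0.657 ]
board_knob {'uv': [175.1, 304.9], 'score': 0.74} [0.4953 0.2215 0.1216]
board_hinge {'uv': [124.6, 268.1], 'score': 0.56} [0.6331 0.2196 0.076 ]
orange [166 292  22  21 311] [177.0772 303.1158] [0.4937 0.2187 0.1245]
```

View pics/side1.png

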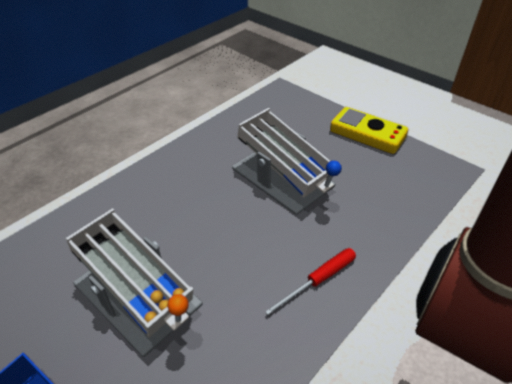

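```bash
python3 - <<'E'
from h import *
np.set_printoptions(precision=4,suppress=True)
P={}
from scipy.optimize import least_squares
kn=[];pts=[];obs=[]
for c in("scene","side"):
    p=imaging.get_image(c);P[c]=p
    hsv=cv2.cvtColor(p["color"],cv2.COLOR_RGB2HSV)
    m=cv2.inRange(hsv,(3,150,60),(18,255,255))
    n,l,s,ct=cv2.connectedComponentsWithStats(m)
    i=max(range(1,n),key=lambda i:s[i,4]);kn.append((p,ct[i]));print(c,s[i],ct[i])
    for v,u in zip(*np.where(l==i)): pts.append(at_depth(p,(u,v)))
    for r in imaging.mark_of("board_hinge",p)[:1]: print(r,at_depth(p,r["uv"]))
pts=np.array(pts)
X,e=tri(kn[0][0],kn[0][1],kn[1][0],kn[1][1]);print("tri knob",X,e)
f=least_squares(lambda c:np.linalg.norm(pts-c,axis=1)-.015,X,loss="soft_l1",f_scale=.002);print("sphere",f.x)
# rectified topdown map of points in region: heights
p=P["scene"];o=[]
for p in P.values():
  v,u=np.mgrid[0:384,0:512]
  W=np.array([at_depth(p,(a,b)) for b in range(130,384) for a in range(0,512) if p["depth"][b,a]>0])
  k=(abs(W[:,0]-.63)<.16)&(abs(W[:,1]-.22)<.12)
  o.append(W[k])
W=np.vstack(o);np.save("W.npy",W)
# height map
im=np.zeros((320,240,3),np.uint8)
for x,y,z in W:
    a=int((x-.47)*1000);b=int((y-.10)*1000)
    if 0<=a<320 and 0<=b<240: cv2.circle(im,(b,a),1,tuple(int(q) for q in cv2.applyColorMap(np.array([[min(255,max(0,z*2000))]],np.uint8),2)[0,0]),-1)
cv2.imwrite("pics/hm.png",cv2.resize(im,None,fx=2,fy=1.8))
# pedestal plate
for lo,hi in((.004,.02),(.003,.03)):
    k=(W[:,2]>lo)&(W[:,2]<hi);print(cv2.minAreaRect(np.float32(W[k,:2]*1000)),k.sum())
k=(W[:,2]>.045)&(W[:,2]<.12)&(W[:,0]>.525);print("tray",cv2.minAreaRect(np.float32(W[k,:2]*1000)))
E
```

```text
scene [211  10  49  28 256] [224.8984  23.0977]
{'uv': [359.3, 203.0], 'score': 0.79} [0.6399 0.2186 0.0764]
side [ 433  238   46   72 1011] [452.7171 282.6142]
{'uv': [126.3, 267.0], 'score': 0.65} [0.6333 0.2163 0.0754]
tri knob [0.2086 0.0141 0.2594] 0.056113220121268244
sphere [0.2186 0.0613 0.2831]
((629.9475708007812, 220.1501007080078), (318.98712158203125, 239.63575744628906), 0.1272772252559662) 4200
((629.9752197265625, 220.03091430664062), (239.91787719726562, 319.8386535644531), 89.99172973632812) 6139
tray ((626.0239868164062, 215.57913208007812), (124.67514038085938, 202.04306030273438), 89.99661254882812)
```

View pics/hm.png

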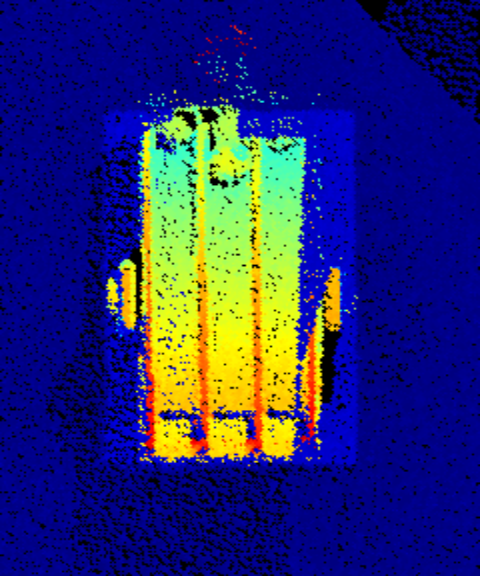

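```bash
python3 - <<'E'
from h import *
np.set_printoptions(precision=4,suppress=True)
from scipy.optimize import least_squares
kn=[];hn=[];pts=[]
for c,(u0,v0) in (("scene",(340,147)),("side",(177,303))):
    p=imaging.get_image(c)
    hsv=cv2.cvtColor(p["color"],cv2.COLOR_RGB2HSV)
    m=cv2.inRange(hsv,(3,170,60),(14,255,255));w=np.zeros_like(m);cv2.circle(w,(u0,v0),14,255,-1);m&=w
    if c=="side": print(hsv[303,177],hsv[297,158])
    n,l,s,ct=cv2.connectedComponentsWithStats(m);i=l[v0,u0];print(s[i],ct[i])
    kn.append((p,s[i,:2]+(s[i,2:4]-1)/2)); 
    for v,u in zip(*np.where(cv2.erode((l==i).astype(np.uint8),np.ones((3,3))))): pts.append(at_depth(p,(u,v)))
    r=imaging.mark_of("board_hinge",p)[0];hn.append((p,r["uv"]))
    r=imaging.mark_of("board_knob",p)[0];print("mark",r)
X,e=tri(*kn[0],*kn[1]);print("knob",X,e)
for p,uv in kn: print("at z=.109",at_z(p,uv,.109))
H,e=tri(*hn[0],*hn[1]);print("hinge",H,e)
for p,uv in hn: print("at z=.075",at_z(p,uv,.075))
pts=np.array(pts)
f=least_squares(lambda c:np.linalg.norm(pts-c,axis=1)-.015,X,loss="soft_l1",f_scale=.002);print("sphere",f.x)
W=np.load("W.npy")
# cheeks tops & wall edge directions
k=(W[:,2]>.05)&(W[:,1]>.155)&(W[:,1]<.275)
for y in (.1745,.201,.2285):
    k=(abs(W[:,1]-y)<.006)&(W[:,0]>.55)&(W[:,0]<.7)
    # height above floor plane
    fl=.075+(W[:,0]-.634)*np.tan(.2)
    k&=(W[:,2]-fl>.018)
    if k.sum()>10: print(y,np.polyfit(W[k,0]-.634,W[k,1],1),k.sum(),np.median((W[k,2]-fl[k])))
E
```

```text
[335 142  11  12 101] [339.9307 147.5545]
mark {'uv': [341.0, 146.3], 'score': 0.8}
[ 16 228 207] [ 20 187 169]
[     0      0    512    384 196333] [255.6093 191.3411]
mark {'uv': [176.1, 305.8], 'score': 0.98}
knob [0.5325 0.1151 0.2207] 0.1367844316236431
at z=.109 [0.4999 0.2137 0.109 ]
at z=.109 [ 0.5729 -0.026   0.109 ]
hinge [0.6355 0.2154 0.07  ] 0.002217407731536571
at z=.075 [0.6377 0.2122 0.075 ]
at z=.075 [0.6323 0.2177 0.075 ]
sphere [ 0.6405 -0.1057 -0.0078]
0.1745 [0.007 0.175] 401 0.022006036240049195
0.201 [0.0239 0.2034] 18 0.018348904386824214
0.2285 [0.0153 0.2301] 24 0.018429192310970573
```

```bash
cat >> h.py <<'E'
from scipy.spatial.transform import Rotation as Ro
def rel(targets,yawx=None):
    o=monitor.get_obs();R=Ro.from_rotvec(o["tool_rot"]).as_matrix();p=o["tool_pos"]
    print("t",o["t"],"pos",p,"open",o["opening"],"F",o["contact_force"],"q",o["q"]);print("toolx",R[:,0],"y",R[:,1],"z",R[:,2])
    for T in targets: print(T,"->",R.T@(np.array(T)-p))
    return R
E
python3 - <<'E'
from h import *
np.set_printoptions(precision=4,suppress=True)
p=imaging.get_image("side");print(at_z(p,(176.8,302.5),.109))
R=rel([(.5,-.2,.25),(.5,.2145,.25)])
# roll to bring tool x onto +-y
for s in(1,-1):
    v=R.T@np.array([-.01*s,s,0]);print(s,np.arctan2(v[1],v[0]))
E
```

```text
[0.5036 0.2137 0.109 ]
t 1.1 pos [ 0.1593 -0.6043  0.2313] open 0.08548075575049865 F [0.6803 0.3061 0.5155] q [-1.432   0.0527  1.6129 -0.      1.476  -0.119 ]
toolx [ 0.2549 -0.967  -0.0001] y [-0.967  -0.2549 -0.    ] z [-0.      0.0001 -1.    ]
(0.5, -0.2, 0.25) -> [-0.3041 -0.4325 -0.0187]
(0.5, 0.2145, 0.25) -> [-0.7049 -0.5382 -0.0187]
1 -2.8938136484120793
-1 0.24777900517771373
```

Emit:
step_arm(
  targets=[-0.06,-0.18,-0.015,0.1,-0.12,-0.32,-0.019,0.2,-0.304,-0.432,-0.019,0.25,-0.304,-0.432,-0.019,0.25,-0.304,-0.432,-0.019,0.25,-0.304,-0.432,-0.019,0.25,-0.304,-0.432,-0.019,0.25,-0.304,-0.432,-0.019,0.25,-0.304,-0.432,-0.019,0.25,-0.304,-0.432,-0.019,0.25,-0.304,-0.432,-0.019,0.25,-0.4,-0.458,-0.019,0.25],
  grip=0.06,
)

```text
t: 2.1
tool_pos: [0.4682, -0.2176, 0.2491]
tool_rot: [-2.23, 2.212, -0.003]
contact_force: [0.8, 0.0, 0.5]
opening: 0.06
```

```bash
python3 - <<'E'
from h import *
np.set_printoptions(precision=4,suppress=True)
R=rel([(.5015,.214,.23),(.5015,.214,.17),(.5015,.214,.09)])
v=R.T@np.array([.01,-1,0]);print(np.arctan2(v[1],v[0]))
E
```

```text
t 2.1 pos [ 0.4682 -0.2176  0.2491] open 0.060003628453442884 F [0.7739 0.0301 0.4693] q [-0.5795 -0.2225  1.8419  0.0003  1.5205  0.9834]
toolx [ 0.0079 -1.      0.0007] y [-1.     -0.0079 -0.0015] z [ 0.0016 -0.0007 -1.    ]
(0.5015, 0.214, 0.23) -> [-0.4314 -0.0367  0.0189]
(0.5015, 0.214, 0.17) -> [-0.4314 -0.0366  0.0789]
(0.5015, 0.214, 0.09) -> [-0.4315 -0.0365  0.1589]
-0.002095166570517685
```

Emit:
step_arm(
  targets=[-0.431,-0.036,0.01,0,-0.431,-0.036,0.01,0,-0.431,-0.036,0.01,0,-0.431,-0.036,0.01,0,-0.431,-0.036,0.01,0,-0.431,-0.036,0.01,0,-0.431,-0.036,0.01,0,-0.431,-0.036,0.01,0,-0.431,-0.036,0.01,0,-0.431,-0.036,0.01,0,-0.431,-0.036,0.01,0,-0.431,-0.036,0.01,0],
)

```text
t: 3.1
tool_pos: [0.5003, 0.2171, 0.2387]
tool_rot: [-2.235, 2.206, -0.001]
contact_force: [0.2, 0.0, -0.5]
opening: 0.06
```

```bash
python3 - <<'E'
from h import *
np.set_printoptions(precision=4,suppress=True)
R=rel([(.5015,.214,.23),(.5015,.214,.09)])
p=imaging.get_image("wrist");save(p,"w1")
for r in imaging.mark_of("board_knob",p)[:3]:print(r,at_z(p,r["uv"],.109))
for r in imaging.mark_of("board_hinge",p)[:3]:print(r,at_z(p,r["uv"],.075))
hsv=cv2.cvtColor(p["color"],cv2.COLOR_RGB2HSV)
m=cv2.inRange(hsv,(2,170,60),(15,255,255))
n,l,s,ct=cv2.connectedComponentsWithStats(m)
for i in range(1,n):
    if s[i,4]>200: print(s[i],ct[i],at_z(p,s[i,:2]+(s[i,2:4]-1)/2,.109))
E
```

```text
t 3.1 pos [0.5003 0.2171 0.2387] open 0.060009310471591075 F [ 0.1793  0.0295 -0.5315] q [ 0.273  -0.1432  1.7901 -0.0001  1.4934  1.8308]
toolx [ 0.013  -0.9999 -0.0002] y [-0.9999 -0.013  -0.0012] z [ 0.0012  0.0003 -1.    ]
(0.5015, 0.214, 0.23) -> [ 0.0031 -0.0011  0.0087]
(0.5015, 0.214, 0.09) -> [ 0.0032 -0.0009  0.1487]
{'uv': [262.0, 182.1], 'score': 0.78} [0.4999 0.213  0.109 ]
{'uv': [261.2, 32.3], 'score': 0.72} [0.6314 0.2154 0.075 ]
{'uv': [262.2, 131.0], 'score': 0.4} [0.5428 0.2131 0.075 ]
[245 166  32  31 673] [259.9242 180.7533] [0.5009 0.2144 0.109 ]
[434 221  66  25 433] [466.7575 233.9423] [0.4515 0.0138 0.109 ]
```

View pics/w1.png

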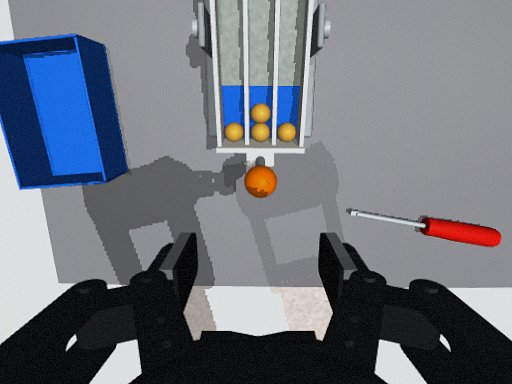

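Emit:
step_arm(
  targets=[0.003,-0.001,0.03,0,0.003,-0.001,0.06,0,0.003,-0.001,0.09,0,0.003,-0.001,0.12,0,0.003,-0.001,0.14,0,0.003,-0.001,0.15,0,0.003,-0.001,0.15,0,0.003,-0.001,0.15,0],
)

```text
t: 3.92
tool_pos: [0.5024, 0.2092, 0.0894]
tool_rot: [-2.228, 2.214, -0.004]
contact_force: [-0.2, -0.5, -0.4]
opening: 0.06
```

Emit:
step_arm(
  targets=[0,0,0,0,0,0,0,0,0,0,0,0,0,0,0,0,0,0,0,0,0,0,0,0],
  grip=0.0,
  force=40,
)

```text
t: 4.42
tool_pos: [0.5041, 0.2148, 0.0928]
tool_rot: [-2.219, 2.205, 0.004]
contact_force: [-0.3, 17.9, 1.1]
opening: 0.028
```

```bash
python3 - <<'E'
from h import *
np.set_printoptions(precision=4,suppress=True)
R=rel([])
p=imaging.get_image("wrist");save(p,"w2")
p=imaging.get_image("side");save(p,"s2")
o=monitor.get_obs()["tool_pos"]
ph0=-.2
k=lambda f:np.array([-.125*np.cos(f)+.06*np.sin(f),0,.125*np.sin(f)+.06*np.cos(f)])
for j in np.arange(0,.56,.05): print(round(j,2),R.T@(k(j-.2)-k(ph0)))
E
```

```text
t 4.4167 pos [0.5041 0.2148 0.0928] open 0.028005716179640136 F [-0.3235 17.8929  1.06  ] q [ 0.2622 -0.0097  1.9178  0.0097  1.2236  1.8237]
toolx [ 0.0061 -0.9999 -0.0113] y [-1.     -0.006  -0.0074] z [ 0.0073  0.0114 -0.9999]
0.0 [0. 0. 0.]
0.05 [-0.0001 -0.0019 -0.0067]
0.1 [-0.0001 -0.0042 -0.0132]
0.15 [-0.0002 -0.0067 -0.0197]
0.2 [-0.0002 -0.0096 -0.026 ]
0.25 [-0.0003 -0.0128 -0.0321]
0.3 [-0.0003 -0.0163 -0.0381]
0.35 [-0.0004 -0.0201 -0.0439]
0.4 [-0.0004 -0.0242 -0.0495]
0.45 [-0.0005 -0.0286 -0.0549]
0.5 [-0.0005 -0.0332 -0.06  ]
0.55 [-0.0005 -0.0381 -0.065 ]
```

View pics/s2.png

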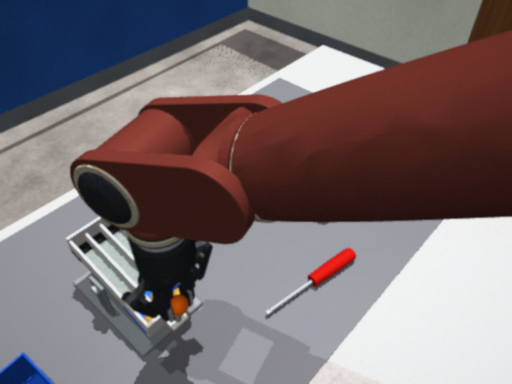

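View pics/w2.png

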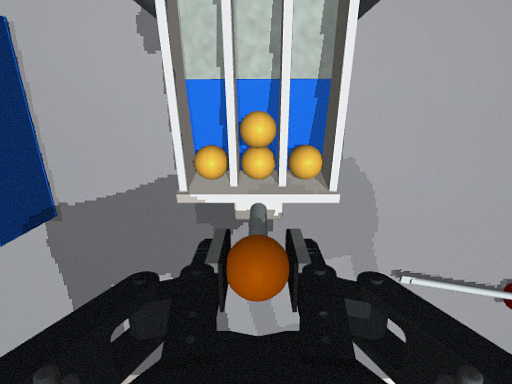

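Emit:
step_arm(
  targets=[0,-0.001,-0.0035,0,0,-0.002,-0.0067,0,0,-0.003,-0.01,0,0,-0.0042,-0.0132,0,0,-0.0055,-0.0165,0,0,-0.0067,-0.0197,0,0,-0.008,-0.023,0,0,-0.0096,-0.026,0,0,-0.011,-0.029,0,0,-0.0128,-0.032,0,0,-0.0145,-0.035,0,0,-0.0163,-0.038,0],
)

```text
t: 5.52
tool_pos: [0.5201, 0.2152, 0.1309]
tool_rot: [-2.218, 2.205, 0.007]
contact_force: [1.3, 5.9, -5.4]
opening: 0.0277
```

```bash
python3 - <<'E'
from h import *
np.set_printoptions(precision=4,suppress=True)
R=rel([])
p=imaging.get_image("wrist");save(p,"w3")
p0=np.array([.5041,.2148,.0928])
o=monitor.get_obs()["tool_pos"];print(o-p0)
k=lambda f:np.array([-.125*np.cos(f)+.06*np.sin(f),0,.125*np.sin(f)+.06*np.cos(f)])
for j in np.arange(0.2,.56,.05): print(round(j,2),R.T@(p0+k(j-.2)-k(-.2)-o))
E
```

```text
t 5.5167 pos [0.5201 0.2152 0.1309] open 0.027745105299879357 F [ 1.2717  5.8844 -5.375 ] q [ 0.2545 -0.0188  1.858   0.0116  1.2922  1.8161]
toolx [ 0.0061 -0.9999 -0.0133] y [-1.     -0.006  -0.0072] z [ 0.0071  0.0134 -0.9999]
[0.0165 0.0004 0.0389]
0.2 [0.0005 0.0072 0.0128]
0.25 [0.0005 0.004  0.0066]
0.3 [0.0004 0.0005 0.0006]
0.35 [ 0.0004 -0.0033 -0.0052]
0.4 [ 0.0003 -0.0074 -0.0108]
0.45 [ 0.0003 -0.0117 -0.0162]
0.5 [ 0.0002 -0.0164 -0.0213]
0.55 [ 0.0002 -0.0212 -0.0263]
```

View pics/w3.png

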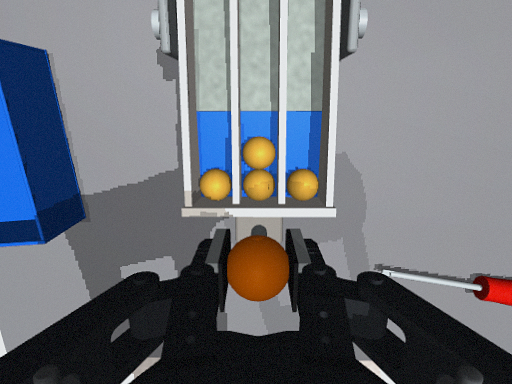

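Emit:
step_arm(
  targets=[0,-0.0015,-0.0026,0,0,-0.0033,-0.0052,0,0,-0.0053,-0.008,0,0,-0.0074,-0.0108,0,0,-0.0095,-0.0135,0,0,-0.0117,-0.0162,0,0,-0.014,-0.0188,0,0,-0.0164,-0.0213,0,0,-0.0188,-0.0238,0,0,-0.0202,-0.0255,0,0,-0.0204,-0.0256,0,0,-0.0204,-0.0256,0],
)

```text
t: 6.57
tool_pos: [0.5416, 0.2154, 0.158]
tool_rot: [-2.216, 2.203, 0.006]
contact_force: [1.6, 5.6, -5.3]
opening: 0.0275
```

Emit:
step_arm(
  targets=[0,0,0,0,0,0,0,0,0,0,0,0,0,0,0,0,0,0,0,0,0,0,0,0,0,0,0,0,0,0,0,0,0,0,0,0,0,0,0,0,0,0,0,0,0,0,0,0],
)

```text
t: 7.57
tool_pos: [0.5415, 0.2154, 0.1585]
tool_rot: [-2.216, 2.203, 0.006]
contact_force: [-4.3, 2.7, 4.4]
opening: 0.0277
```

```bash
python3 - <<'E'
from h import *
np.set_printoptions(precision=4,suppress=True)
R=rel([])
p=imaging.get_image("wrist");save(p,"w4")
p=imaging.get_image("scene");save(p,"c4");cv2.imwrite("pics/c4z.png",cv2.resize(p["color"][120:270,280:450,::-1],None,fx=4,fy=4))
o=monitor.get_obs()["tool_pos"];print(o-np.array([.5041,.2148,.0928]))
E
```

```text
t 7.5667 pos [0.5415 0.2154 0.1585] open 0.02774054532365876 F [-4.2703  2.6895  4.4467] q [ 0.2452 -0.0006  1.7913  0.0123  1.3383  1.8074]
toolx [ 0.0059 -0.9999 -0.0146] y [-0.9999 -0.0057 -0.0094] z [ 0.0093  0.0147 -0.9998]
[0.0374 0.0006 0.0657]
```

View pics/w4.png

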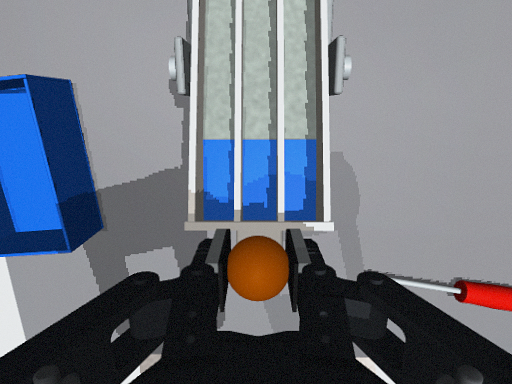

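View pics/c4z.png

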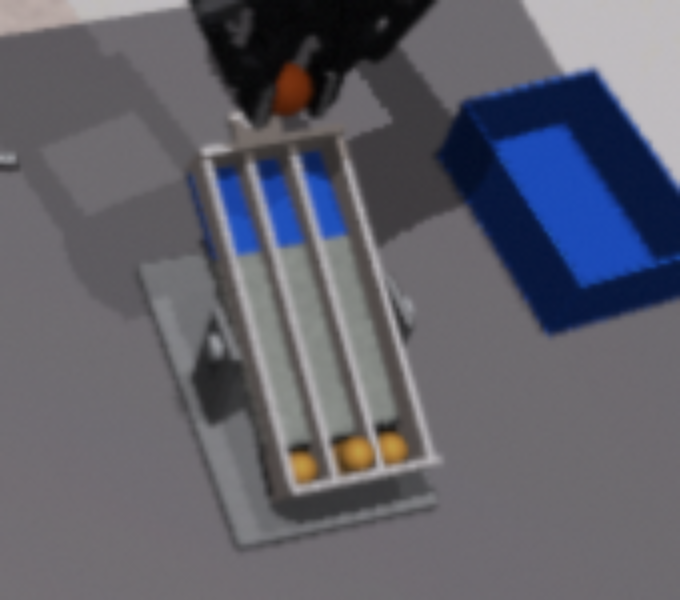

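Emit:
step_arm(
  targets=[0,0.0024,0.0025,0,0,0.0049,0.005,0,0,0.0072,0.0075,0,0,0.0095,0.0101,0,0,0.0117,0.0128,0,0,0.0139,0.0155,0,0,0.016,0.0183,0,0,0.018,0.0211,0,0,0.02,0.024,0,0,0.0218,0.0269,0,0,0.0236,0.0299,0,0,0.0253,0.0329,0],
)

```text
t: 8.67
tool_pos: [0.5158, 0.2153, 0.1248]
tool_rot: [-2.217, 2.205, 0.006]
contact_force: [-2.1, -0.7, 5.1]
opening: 0.0275
```

```bash
python3 - <<'E'
from h import *
np.set_printoptions(precision=4,suppress=True)
R=rel([])
p=imaging.get_image("scene");save(p,"c5");cv2.imwrite("pics/c5z.png",cv2.resize(p["color"][120:270,280:450,::-1],None,fx=4,fy=4))
p0=np.array([.5041,.2148,.0928])
o=monitor.get_obs()["tool_pos"];print(o-p0)
k=lambda f:np.array([-.125*np.cos(f)+.06*np.sin(f),0,.125*np.sin(f)+.06*np.cos(f)])
for j in np.arange(0,.31,.05): print(round(j,2),R.T@(p0+k(j-.2)-k(-.2)-o))
E
```

```text
t 8.6667 pos [0.5158 0.2153 0.1248] open 0.027508124833175968 F [-2.1315 -0.7283  5.0711] q [ 0.2567 -0.0222  1.872   0.0115  1.2809  1.8185]
toolx [ 0.0058 -0.9999 -0.0134] y [-1.     -0.0057 -0.0078] z [ 0.0077  0.0134 -0.9999]
[0.0112 0.0004 0.0311]
0.0 [0.0008 0.0114 0.031 ]
0.05 [0.0007 0.0095 0.0244]
0.1 [0.0006 0.0073 0.0178]
0.15 [0.0006 0.0047 0.0114]
0.2 [0.0005 0.0018 0.0051]
0.25 [ 0.0004 -0.0014 -0.0011]
0.3 [ 0.0004 -0.0049 -0.007 ]
```

View pics/c5z.png

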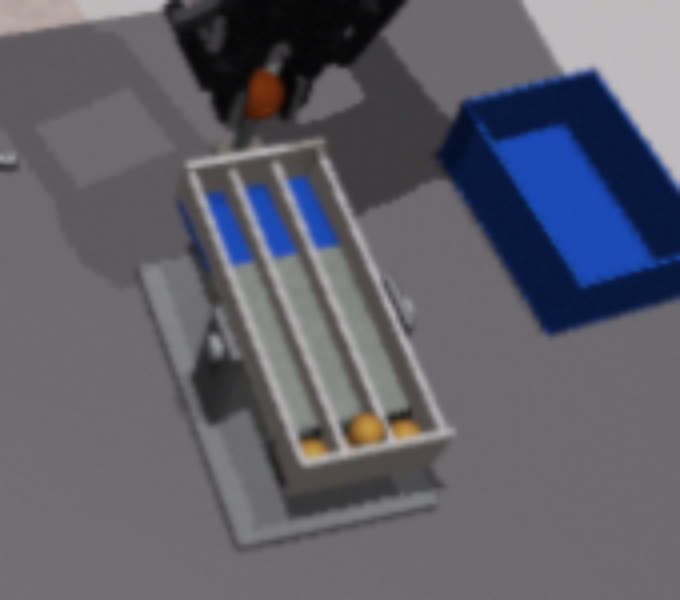

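Emit:
step_arm(
  targets=[0,0.0012,0.003,0,0,0.0022,0.006,0,0,0.0033,0.0085,0,0,0.0047,0.0114,0,0,0.006,0.0146,0,0,0.0073,0.0178,0,0,0.0084,0.0211,0,0,0.0095,0.0244,0,0,0.0102,0.0268,0,0,0.0107,0.0285,0,0,0.0109,0.0293,0,0,0.0109,0.0295,0],
)

```text
t: 9.72
tool_pos: [0.5042, 0.2152, 0.0939]
tool_rot: [-2.219, 2.206, 0.007]
contact_force: [-2.9, -3.5, 3.9]
opening: 0.0279
```

Emit:
step_arm(
  targets=[0,0,0,0,0,0,0,0,0,0,0,0,0,0,0,0,0,0,0,0,0,0,0,0,0,0,0,0,0,0,0,0,0,0,0,0,0,0,0,0],
)

```text
t: 10.55
tool_pos: [0.5042, 0.2152, 0.0939]
tool_rot: [-2.219, 2.206, 0.007]
contact_force: [-3.1, -2.2, 3.3]
opening: 0.028
```

```bash
python3 - <<'E'
from h import *
np.set_printoptions(precision=4,suppress=True)
R=rel([])
p=imaging.get_image("wrist");save(p,"w6")
p=imaging.get_image("scene");save(p,"c6");cv2.imwrite("pics/c6z.png",cv2.resize(p["color"][120:270,280:450,::-1],None,fx=4,fy=4))
E
```

```text
t 10.55 pos [0.5042 0.2152 0.0939] open 0.027959585166518492 F [-3.0559 -2.2073  3.2706] q [ 0.2622 -0.0098  1.9158  0.0112  1.2267  1.8236]
toolx [ 0.0057 -0.9999 -0.0124] y [-1.     -0.0057 -0.0059] z [ 0.0058  0.0124 -0.9999]
```

View pics/c6z.png

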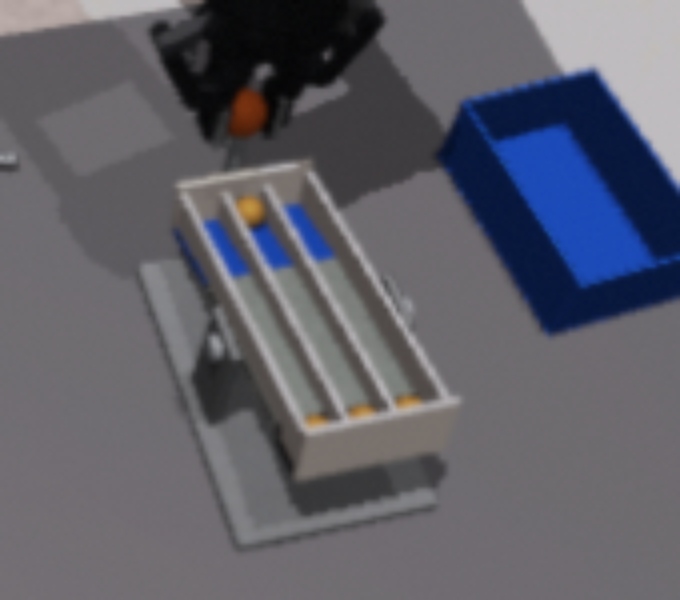

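View pics/w6.png

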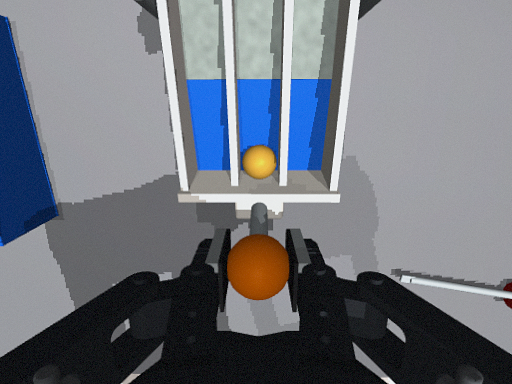

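Emit:
step_arm(
  targets=[0,0,0,0,0,0,0,0,0,0,0,0,0,0,0,0,0,0,0,0],
  grip=0.06,
)

```text
t: 11.07
tool_pos: [0.5043, 0.2153, 0.0938]
tool_rot: [-2.218, 2.206, 0.007]
contact_force: [-0.5, 0.1, 0.6]
opening: 0.0599
```

Emit:
step_arm(
  targets=[0,0,-0.01,0,0,0,-0.025,0,0,0,-0.05,0,0,0,-0.08,0,0,0,-0.11,0,0,0,-0.13,0,0,0,-0.14,0,0,0,-0.14,0],
)

```text
t: 11.73
tool_pos: [0.505, 0.214, 0.2378]
tool_rot: [-2.214, 2.202, 0.002]
contact_force: [0.3, -0.3, -0.6]
opening: 0.0602
```

```bash
python3 - <<'E'
from h import *
np.set_printoptions(precision=4,suppress=True)
R=rel([])
p=imaging.get_image("wrist");save(p,"w7")
r=imaging.mark_of("board_knob",p)[0];print(r,at_z(p,r["uv"],.109))
p=imaging.get_image("side");save(p,"s7")
p=imaging.get_image("scene");save(p,"c7");cv2.imwrite("pics/c7z.png",cv2.resize(p["color"][120:270,280:450,::-1],None,fx=4,fy=4))
E
```

```text
t 11.7333 pos [0.505  0.214  0.2378] open 0.06018957510880715 F [ 0.3212 -0.2727 -0.6151] q [ 0.2596 -0.1459  1.7942  0.0109  1.4777  1.8236]
toolx [ 0.0059 -0.9999 -0.0144] y [-0.9999 -0.0057 -0.0124] z [ 0.0123  0.0145 -0.9998]
{'uv': [260.2, 186.3], 'score': 0.69} [0.5022 0.2134 0.109 ]
```

View pics/c7z.png

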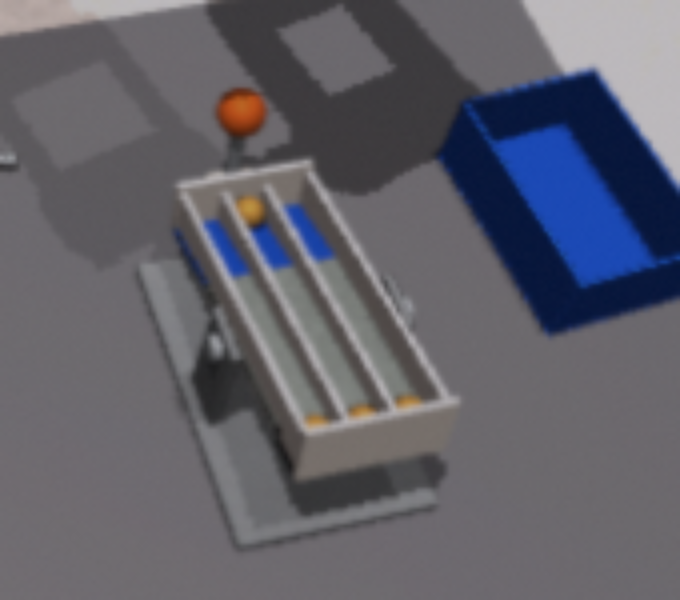

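View pics/s7.png

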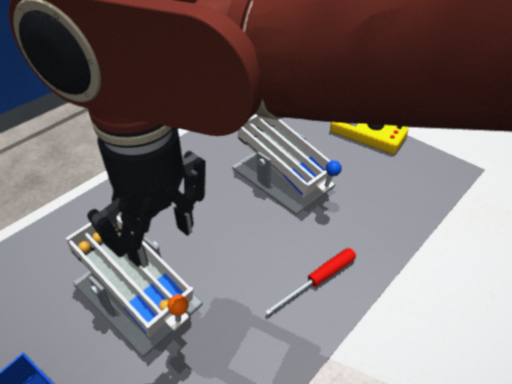

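View pics/w7.png

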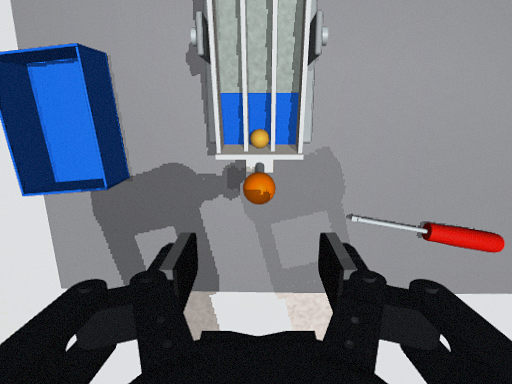

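The board is back down with one ball in the channel (scene crop at 250,211) and three in the far pockets (315, 360 and 407 at about row 410). The gripper is clear, and the blue-knob board looks the same as before.

```bash
python3 -c "
from station import ticket
print(ticket.finish_job())"
```

```text
the job is handed in; nothing more can be done
None
```

I lifted the orange knob until the board reached its far stop, at about 0.55 rad. That figure comes from how far the knob moved; I had no direct reading of the tilt. The balls left the channel and filled the three pockets. I then lowered the knob to about 0.01–0.02 rad, let go and raised the gripper clear, handing in at about 12 s of the 43 s allowed.

- **Balls:** The last pictures show one ball in the middle of the channel at the knob end and a ball in each of the three pockets. I judged how deep they sit by eye; I did not measure it. The last two scene pictures, about a second apart, show no ball moving.
- **Board and robot:** The board is down with its knob at about (0.502, 0.213), where it was found. The contact force read near zero after release.
- **Empty board:** In the side picture the blue-knob board looks unchanged.
- **Disagreements:**
  - The knob and hinge positions from different cameras differed by up to about 5 mm.
  - My first colour-based search for the knob picked up the robot arm instead, and a second one failed in the side picture. I used the scene and wrist pictures and the known knob height instead.
  - Closing the gripper pushed it about 6 mm sideways, with an 18 N sideways force that eased during the lift.

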